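# Load the reference tray into the colour analyser

### The job

Calibrate the coffee colour analyser: pick up the dark steel reference tray by its upright fin, set it on the sill of the analyser and slide it leading edge first into the bay, feeling it into line against the hidden side guides, until it is fully home against the stop at the back. Go gently so that nothing is ever forced, let go, and leave everything else on the bench as it stands.

Things in the scene. Friction and masses are not known exactly. Their poses are not given: they have to be found in the camera images.
- tray: Loose dark steel reference tray, 0.13 to 0.21 kg, white ceramic square in its top, flat on the bench at the start. Pan 90 long (x), 80 wide (y), 12 mm thick, leading (+x) corners rounded to 10 mm; behind it a tongue 36 wide, 8 thick, to x = -98 mm with an upright grip fin. Origin: centre of the pan's underside; +x from the fin to the leading edge (x = +45 mm), z up.
- fin_top (a point): Top of the tray's grip fin: an upright plate 30 long (tray x), 10 wide (tray y), its middle 80 mm behind the tray's origin, its top 60 mm above the tray's underside. Grip it from above across the 10 mm. It stays outside the bay when the tray is home. Axes as the tray's.
- analyser: Fixed black colour analyser, 190 mm wide (y). Origin: at bench level below the centre of the bay mouth; +x points into the bay, z up. Its deck is a slippery plate 15 mm thick from x = -50 to +230 mm. The housing's front face is at x = 0, its top 75 mm above the bench; the round optical head begins at x = 109 mm and reaches 150 mm. More than 25 N between tray and analyser spoils the run.
- sill (a point): Middle of the open sill, the part of the deck in front of the mouth, 50 long (x) by 190 mm wide, no side walls; this point is on its top, 15 mm above the bench, 25 mm in front of the mouth. The tray slides on this level right to the stop. Axes as the analyser's.
- mouth (a point): Centre of the bay mouth's lower edge, on the deck (15 mm above the bench). The mouth is 116 wide (y = -58 to +58 from here) and 22 mm high; the bay behind it is covered and cannot be seen into. Axes as the analyser's.
- bay (a point): Point on the deck 60 mm inside the bay, on its centre line. Hidden: two rigid slick side guides 83 mm apart (tray + 3 mm), parallel to x from 31 to 108 mm behind the mouth, flared to 102 mm apart at 11 mm behind it. Their common centre is up to 9 mm left or right of the bay's centre line, unmeasured: feel it. The rigid back stop's face is 80 to 96 mm behind the mouth, also unmeasured.
- seat_switch (a joint): Sprung feeler rod, 8 mm in diameter, in the middle of the hidden stop, 22 mm above the bench. It projects 8 mm towards the mouth and is pushed in by the tray's leading edge. Value in m: 0 = out, nothing there; 0.008 = fully in, tray against the stop. Its spring is very weak (at most 0.1 N) and does not push the tray back out.
- cup: White mug, 72 mm across, 60 mm high, loose; bystander. Origin: centre of its underside, z up.
- beaker: Clear glass beaker, 90 mm across, 120 mm high, loose; bystander. Origin: centre of its underside, z up.
- puck_a: Black stepped round lens cap, 48 mm across, 24 mm high, loose, at the robot's side of the bench; bystander. Origin: centre of its underside.
- puck_b: A second lens cap like puck_a, beyond the tray; bystander. Origin: centre of its underside.
- jar: Brown glass jar with a black lid, 64 mm across, 90 mm high, loose; bystander. Origin: centre of its underside, z up.
- brush: Bench brush lying at the right, loose; bystander. Origin: centre of its underside, handle to -x.

How it is judged (in metres and radians):
On the way:
1. the tray lies flat on the sill with its leading edge inside the bay mouth (x of tray in the frame of analyser above -0.035 m and y of tray in the frame of analyser between -0.017 and 0.017 m and z of tray in the frame of analyser between 0.009 and 0.024 m).
At the end, for the whole second after the job is handed in: The tray is home in the bay: its leading edge within 2.5 mm of the hidden stop (seat switch pressed more than 5.5 of its 8 mm), lying flat on the deck (tilt under 0.06 rad, underside within 3 mm of the deck), in line with the bay within 0.09 rad, released and at rest (value of joint seat_switch above 0.0055 m and x of tray in the frame of analyser above 0.03 m and z of tray in the frame of analyser between 0.012 and 0.018 m and angle between tray's own z axis and vertical below 0.06 rad and angle between the x axis of tray and the x axis of analyser, either way round below 0.09 rad and linear speed of tray below 0.01 m/s); the robot touches nothing.
It fails at once if the tray is forced: more than 25 N between it and the analyser (contact force between tray and analyser above 25 N).
It fails at once if the arm or fingers press on the analyser with more than 15 N (contact force between any of the arm, the fingers and analyser above 15 N).
It fails at once if a bystander is moved by more than 20 mm (distance of any of cup, beaker, puck_a, puck_b, jar, brush from where it was at the start of the episode above 0.02 m).
It also fails if it takes over 61 s, if anything falls off the work surface, if the arm or the gripper's body presses on something with over 40 N, if the wrist force passes 120 N, or if a joint passes its speed limit or range.

### The arm

A 7-joint arm with a two-finger parallel gripper is mounted at the origin on the work surface. World frame = base frame: x ahead of the robot, y to its left, z up, the work surface at z = 0. Lengths are in mm, angles in rad, forces in N, time in s.
With the tool pointing down it reaches from about 400 to 900 mm from the base axis. Payload 5.5 kg.
Tool frame: the origin (TCP) lies at the very end of the fingers, on their centre line; the grasp point (between the pads) lies 19 mm behind it; z points along the fingers, y is the line along which they close (so a half turn about z gives the same grasp; the last joint's range is limited). The gripper opens to 85 mm and grips with 20 to 120 N. Pads are 22 mm wide; open, the fingers measure 114 mm over their backs; the gripper's body (76 mm by 85 mm) begins 54 mm behind the grasp point. The pads swing forward as they close: fully open they stand 13 mm farther back than shut.
Start: joints at [-0.859, 0.501, -0.427, 1.55, 0.221, 1.138, -0.21], TCP at [281.989, 585.646, 231.31] pointing down, gripper open.
Joint ranges: [-2.88, 2.88], [-0.31, 2.03], [-1.54, 1.56], [0.2, 2.42], [-1.41, 4.55], [0.19, 2.02], [-2.57, 2.57]. Speed limits (rad/s): [2.57, 2.57, 3.14, 3.14, 3.14, 3.14, 3.14].

### API

Orientations are given as a unit quaternion [w, x, y, z].
In Python, from station import robot gives the robot as it stands. Calls block until the motion is done:
- robot.movep(position, orientation): joint-space move of the TCP to a pose.
- robot.line_to(position, rotation=None, feed=150, guard=None): straight line of the TCP; rotation=None keeps the orientation; feed is the mean speed in mm/s. With guard (N) it stops when the force on the tool has changed by that much, and returns True; else False.
- robot.move_joints(angles): joint-space move.
- robot.set_gripper(opening, strength=None): finger opening in mm; strength is the grip in N (None keeps the last); returns when the fingers have stopped.
- robot.wait(seconds).
- robot.ik(position, orientation): joint angles nearest the present ones, or None.
- robot.capture(name): name is "scene" or "top" or "wrist"; returns a dict with "frame" (480x640x3 uint8, red, green, blue), "fx", "fy", "cx", "cy" (pixels), "origin" and "rotation" of the camera in the world; the wrist camera has in their place "hand_eye" (4x4, takes a point from camera to tool coordinates, whose origin is the TCP and whose axes are the flange's). Camera axes: x right, y up, looking along -z (the intrinsics and any distortion apply to the point x, -y, -z); pixel columns grow to the right and rows downward; lengths in mm; the calibration is good to about 2 mm. A picture is of the moment at which its call begins: read the wrist's pose just before it. There is no depth.
A pose or a line that the arm cannot do raises robot.MotionError and nothing moves.
- robot.finish_job(): hands the job in; it is judged then, once.
Readings, each from a call of its own:
- robot.current_time(): time.
- robot.current_joint_positions(): joint angles.
- robot.current_dq(): joint speeds.
- robot.current_effort(): joint torques, N m.
- robot.current_eef_pos(): TCP position.
- robot.current_tcp_rot(): TCP orientation.
- robot.current_ft_force(): force on the tool from outside, world axes, zero at the start.
- robot.current_ft_torque(): the same for the moment, N m.
- robot.current_grip_width(): finger opening in mm.
- robot.current_gripper_force(): force on a finger pad.
Only numpy, scipy, OpenCV 4.12 (cv2) and the standard library are available. Lean on these libraries where they do the work, as an engineer would, in place of code of your own. Each camera call takes 0.05 s, during which the arm holds its last target. There are 200 camera calls.

## Working session

There is one attempt and no reset: what is moved stays moved. The work goes in short steps, each a Python script; the robot and the scene stay as the last script left them, time stands still between calls to the robot, and variables do not carry over. Pictures are saved under pics/ and viewed, at most 10 in all, crops included, and the job is handed in when it is done.

```bash
ls; mkdir -p pics
python3 - <<'E'
from station import robot
import cv2, json
import numpy as np
for n in ("scene","top"):
    c=robot.capture(n); cv2.imwrite(f"pics/{n}0.png",c["frame"][:,:,::-1])
    f=c.pop("frame"); print(n,{k:np.round(np.array(v),4).tolist() for k,v in c.items()})
print(robot.current_tcp_rot(),robot.current_time())
E
```

```text
pics
scene {'fx': 501.3915, 'fy': 501.3915, 'cx': 317.6597, 'cy': 234.5235, 'origin': [1201.8613, -251.7492, 1156.3381], 'rotation': [0.791, 0.2262, 0.1598, 0.5455]}
top {'fx': 553.2324, 'fy': 553.2324, 'cx': 317.6719, 'cy': 234.1409, 'origin': [337.4167, -18.2061, 1246.5311], 'rotation': [0.7062, 0.0648, -0.0553, -0.7029]}
[-2.40113185e-04  2.22504241e-01  9.74931336e-01 -8.33789054e-04] 0.1
```

View pics/scene0.png

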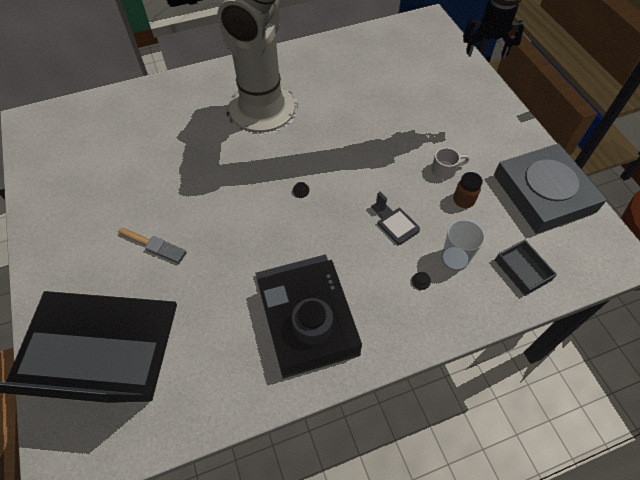

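View pics/top0.png

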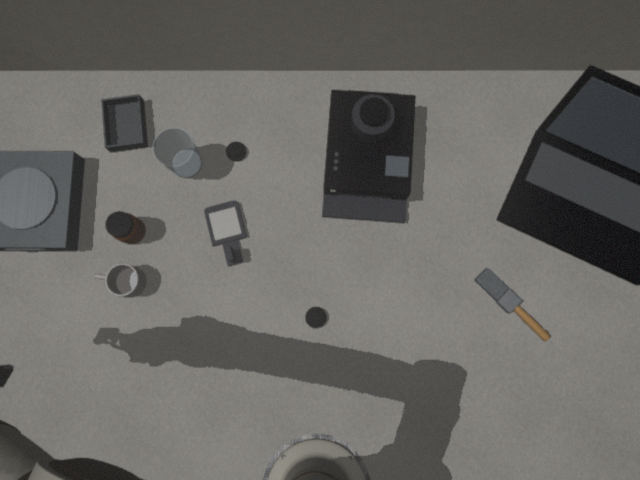

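The scene view shows the tray near (395,220) and the analyser near (310,315). In the top view the tray's white square is at (225,223) with its fin near (234,254), and the analyser's sill spans about (323–408, 192–222). The next step is enlarged crops.

Run:
```python
import cv2, numpy as np
t=cv2.imread("pics/top0.png")
a=cv2.resize(t[190:275,190:265],None,fx=5,fy=5,interpolation=cv2.INTER_CUBIC)   # 375x425
b=cv2.resize(t[150:235,315:420],None,fx=4,fy=4,interpolation=cv2.INTER_CUBIC)  # 420x340
o=np.zeros((425,795,3),np.uint8); o[:,:375]=a; o[:340,375:]=b
o=np.clip((o/255.)**0.6*255,0,255).astype(np.uint8)
cv2.imwrite("pics/crop1.png",o)
```

```text
(no output)
```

View pics/crop1.png

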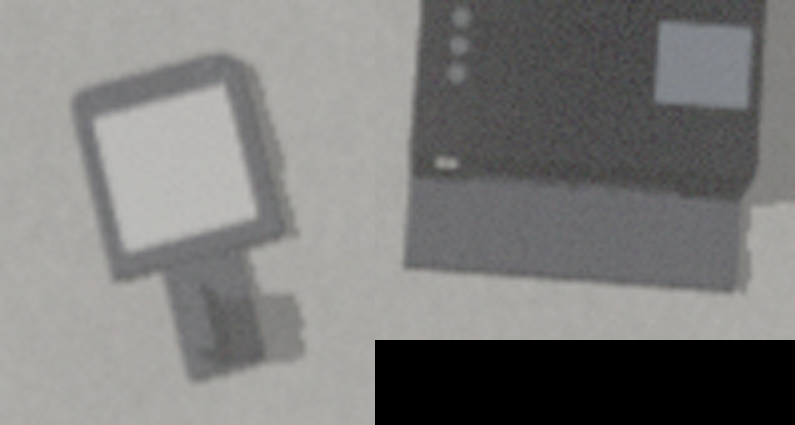

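The crop shows the white square's corners at (93,115), (225,83), (258,217) and (125,252). The sill's front corners are at (404,268) and (738,291), and the housing's top front edge runs from (413,178) to (742,198).

```bash
cat > h.py <<'E'
import numpy as np, cv2
from scipy.spatial.transform import Rotation as R
from station import robot
def rot(q): return R.from_quat(np.roll(q,-1))
def quat(r): return np.roll(r.as_quat(),1)
def down(yaw):
    "tool z down, tool y (closing line) at world angle yaw"
    y=np.array([np.cos(yaw),np.sin(yaw),0]); z=np.array([0,0,-1.])
    return R.from_matrix(np.c_[np.cross(y,z),y,z])
def ray(c,uv,z):
    "pixel -> world point at height z; c has fx.. plus O (mm), M"
    d=c["M"]@np.array([(uv[0]-c["cx"])/c["fx"],-(uv[1]-c["cy"])/c["fy"],-1])
    return c["O"]+d*(z-c["O"][2])/d[2]
def proj(c,p):
    q=c["M"].T@(np.asarray(p)-c["O"]); return c["cx"]-c["fx"]*q[0]/q[2], c["cy"]+c["fy"]*q[1]/q[2]
def cap(n):
    if n=="wrist": P=np.array(robot.current_eef_pos()); T=rot(robot.current_tcp_rot()).as_matrix()
    c=robot.capture(n)
    if n=="wrist":
        H=np.array(c["hand_eye"]); c["M"]=T@H[:3,:3]; c["O"]=P+T@H[:3,3]
    else: c["M"]=rot(c["rotation"]).as_matrix(); c["O"]=np.array(c["origin"])
    return c
E
python3 - <<'E'
from h import *
c=cap("top"); np.set_printoptions(precision=1,suppress=True)
f=lambda X,Y,s,x0,y0:((X+.5)/s-.5+x0,(Y+.5)/s-.5+y0)
W=np.array([ray(c,f(X,Y,5,190,190),12) for X,Y in((93,115),(225,83),(258,217),(125,252))])
ctr=W.mean(0); d=(W[0]+W[1]-W[2]-W[3]); e=W[0]+W[3]-W[1]-W[2]
print(W,ctr,np.arctan2(d[1],d[0]),np.arctan2(-e[0],e[1]),np.linalg.norm(np.diff(W,axis=0),axis=1))
S=[ray(c,f(X-375,Y,4,315,150),z) for X,Y,z in((404,268,15),(738,291,15),(413,178,75),(742,198,75))]
print(np.array(S))
a=S[0]-S[1]; b=S[2]-S[3]; print(np.linalg.norm(a),np.linalg.norm(b),np.arctan2(-a[0],a[1]),np.arctan2(-b[0],b[1]))
print(robot.capture("wrist")["hand_eye"])
E
```

```text
[[598.6 249.6  12. ]
 [613.7 189.6  12. ]
 [551.5 172.6  12. ]
 [535.2 232.5  12. ]] [574.7 211.1  12. ] 0.2644267563186504 0.25657749493315335 [61.9 64.5 62.1]
[[ 589.4  -10.3   15. ]
 [ 576.7 -199.3   15. ]
 [ 627.1  -15.4   75. ]
 [ 616.4 -193.7   75. ]]
189.39488817695766 178.65444930669852 -0.06696350665232652 -0.05975981347545482
[[  -0.     1.     0.3   70.5]
 [   1.     0.    -0.    -0.2]
 [  -0.     0.3   -1.  -143.1]
 [   0.     0.     0.     1. ]]
```

Run:
```python
from h import *
np.set_printoptions(precision=3,suppress=True)
for s in (-1,1):
    for p,y in(((497.4,190.5,200),.26),((497,190,50),.26),((520,-100,230),-.065),((590,-105,60),-.065)):
        print(s,p,robot.ik(list(p),quat(down(s*np.pi/2+y))))
s=-1
robot.movep([520,-100,230],quat(down(-np.pi/2-.065)))
c=cap("wrist"); cv2.imwrite("pics/w_an.png",c["frame"][:,:,::-1]); np.savez("w_an.npz",**{k:c[k] for k in("fx","fy","cx","cy","M","O")}); print(robot.current_time(),c.get("distortion"),c.keys())
robot.movep([495,190,180],quat(down(-np.pi/2+.26)))
c=cap("wrist"); cv2.imwrite("pics/w_tr.png",c["frame"][:,:,::-1]); np.savez("w_tr.npz",**{k:c[k] for k in("fx","fy","cx","cy","M","O")}); print(robot.current_time(),robot.current_eef_pos())
a=cv2.imread("pics/w_an.png");b=cv2.imread("pics/w_tr.png")
```

```text
-1 (497.4, 190.5, 200) [-0.531  0.296  0.137  1.893 -0.049  0.956 -1.683]
-1 (497, 190, 50) [-0.52   0.519  0.129  1.987 -0.107  0.641 -1.633]
-1 (520, -100, 230) [-0.111  0.26   0.295  1.875 -0.088  1.019 -1.415]
-1 (590, -105, 60) [-0.087  0.607  0.288  1.82  -0.24   0.749 -1.307]
1 (497.4, 190.5, 200) [-0.057  0.326 -0.431  1.877  0.162  0.973  1.271]
1 (497, 190, 50) [-0.09   0.552 -0.404  1.972  0.333  0.682  1.129]
1 (520, -100, 230) [ 0.141  0.256 -0.002  1.866  0.001  1.019  1.644]
1 (590, -105, 60) [ 0.27   0.598 -0.182  1.807  0.15   0.751  1.515]
2.8167 None dict_keys(['frame', 'fx', 'fy', 'cx', 'cy', 'hand_eye', 'M', 'O'])
4.0 [496.086 187.616 180.332]
```

View pics/w_an.png

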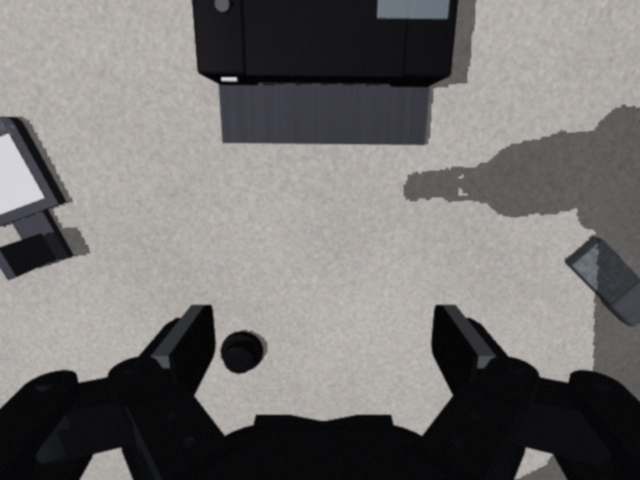

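View pics/w_tr.png

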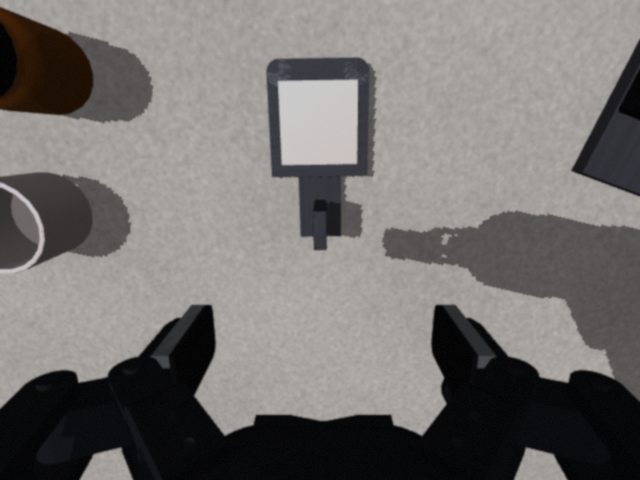

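The wrist analyser view puts the sill's front corners at about (222,143) and (426,144), with the front edge near row 82. The tray view puts the square's corners at about (278,81), (357,80), (358,164) and (281,166), with the fin around (314–327, 200–249). I'll enlarge both for exact edges.

Run:
```python
import cv2, numpy as np
a=cv2.imread("pics/w_an.png")[65:155,190:460]; b=cv2.imread("pics/w_tr.png")[50:260,255:385]
g=lambda i:np.clip((i/255.)**0.45*255,0,255).astype(np.uint8)
o=np.zeros((600,800,3),np.uint8)
b3=cv2.resize(g(b),None,fx=2.8,fy=2.8,interpolation=cv2.INTER_CUBIC) # 364x588
l=cv2.resize(g(a[:,15:75]),None,fx=3.2,fy=3.2,interpolation=cv2.INTER_CUBIC) #192x288
r=cv2.resize(g(a[:,200:270]),None,fx=3.2,fy=3.2,interpolation=cv2.INTER_CUBIC)
o[:588,:364]=b3; o[:288,370:562]=l; o[:288,570:794]=r
cv2.imwrite("pics/crop2.png",o)
```

```text
(no output)
```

View pics/crop2.png

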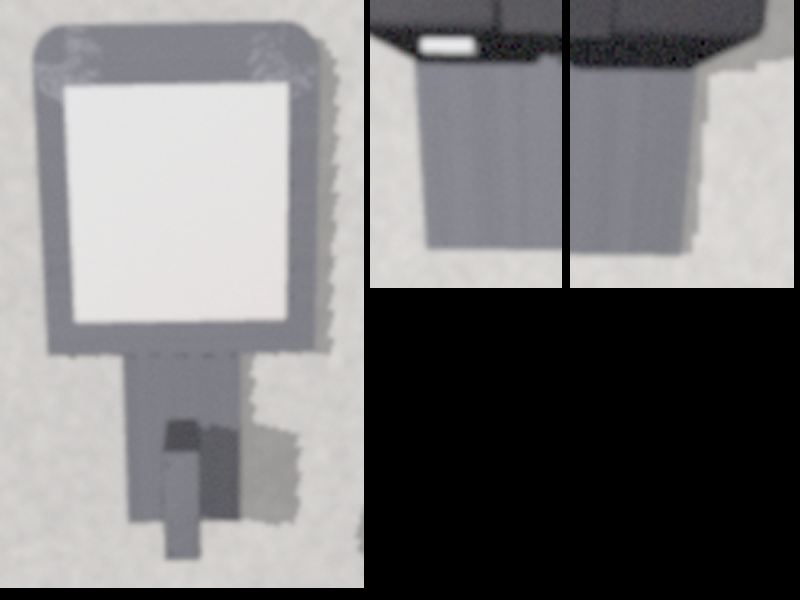

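The crop shows the fin's top face at (164,451)–(200,559). The square's corners are at (64,86), (289,82), (287,319) and (74,323). The sill's corners are at (428,248) and (682,254) in front, and (417,60) and (697,68) at the housing.

Run:
```python
from h import *
np.set_printoptions(precision=1,suppress=True)
f=lambda X,Y,s,x0,y0:((X+.5)/s-.5+x0,(Y+.5)/s-.5+y0)
c=dict(np.load("w_tr.npz"))
W=np.array([ray(c,f(X,Y,2.8,255,50),12) for X,Y in((64,86),(289,82),(287,319),(74,323))])
d=(W[0]+W[1]-W[2]-W[3]); e=W[0]+W[3]-W[1]-W[2]; y1=np.arctan2(d[1],d[0])
print(W.mean(0),y1,np.arctan2(-e[0],e[1]),np.linalg.norm(np.diff(W,axis=0),axis=1))
F=np.array([ray(c,f(X,Y,2.8,255,50),60) for X,Y in((164,451),(200,450),(200,559),(165,559))])
d=(F[0]+F[1]-F[2]-F[3]); print(F.mean(0),np.arctan2(d[1],d[0]),np.linalg.norm(np.diff(F,axis=0),axis=1))
print("pred fin",W.mean(0)-80*np.array([np.cos(y1),np.sin(y1),0]))
c=dict(np.load("w_an.npz"))
S=[ray(c,f(X-o,Y,3.2,x0,65),15) for X,Y,o,x0 in((428,248,370,205),(682,254,570,390),(417,60,370,205),(697,68,570,390))]
a=S[0]-S[1]; b=S[2]-S[3]; print(np.array(S),np.linalg.norm(a),np.linalg.norm(b),np.arctan2(-a[0],a[1]),np.arctan2(-b[0],b[1]))
```

```text
[574. 212.  12.] 0.27101182491374687 0.2741425692851065 [62.7 64.6 63.1]
[500.2 191.3  60. ] 0.2587724338212495 [ 9.3 29.6  9.4]
pred fin [496.9 190.6  12. ]
[[ 592.4   -9.    15. ]
 [ 578.8 -198.    15. ]
 [ 643.2  -13.    15. ]
 [ 629.2 -201.5   15. ]] 189.51469504808767 189.03880678809762 -0.0718018654582836 -0.07400051016394704
```

```bash
cat >> h.py <<'E'
MO=np.array([634.5,-107.5]); YA=-0.070
ex=np.array([np.cos(YA),np.sin(YA)]); ey=np.array([-ex[1],ex[0]])
QA=quat(down(-np.pi/2+YA))
def tcp(x,y,z):
    "TCP position for tray origin at analyser (x,y); TCP height z"
    return [*(MO+ex*(x-80)+ey*y),z]
def st(tag=""):
    p=np.array(robot.current_eef_pos()); d=p[:2]-MO; f=np.array(robot.current_ft_force())
    t=np.array(robot.current_ft_torque())
    print(tag,"t%.1f tray x %.1f y %.1f z %.1f | F x %.1f y %.1f z %.1f Mz %.2f My %.2f"%(robot.current_time(),d@ex+80,d@ey,p[2],f[:2]@ex,f[:2]@ey,f[2],t[2],t[:2]@ey),flush=True)
E
python3 - <<'E'
from h import *
q=quat(down(-np.pi/2+.267))
robot.line_to([498.5,191,80],q,feed=120); st("a")
robot.line_to([498.5,191,30],q,feed=80,guard=6); st("b")
robot.set_gripper(0,80); print(robot.current_grip_width(),robot.current_gripper_force()); st("grip")
robot.line_to([498.5,191,95],q,feed=80); st("lift")
robot.movep(tcp(-70,0,95),QA); robot.wait(.3); st("over"); print(robot.current_grip_width())
c=cap("wrist"); cv2.imwrite("pics/w_h.png",c["frame"][:,:,::-1]); np.savez("w_h.npz",**{k:c[k] for k in("fx","fy","cx","cy","M","O")})
E
```

```text
a t5.0 tray x -75.9 y 288.4 z 80.6 | F x -0.2 y 0.1 z 0.5 Mz 0.02 My -0.02
b t5.8 tray x -76.4 y 288.3 z 30.0 | F x -0.6 y 0.9 z -0.0 Mz 0.02 My 0.01
9.21237674582381 78.50495338439941
grip t6.4 tray x -76.4 y 288.4 z 30.3 | F x -1.1 y 0.2 z 3.3 Mz 0.00 My 0.15
lift t7.4 tray x -77.0 y 288.1 z 94.6 | F x 0.6 y 0.5 z -2.2 Mz -0.03 My 0.10
over t8.8 tray x -69.7 y 1.2 z 95.0 | F x 0.0 y -0.7 z -2.0 Mz -0.01 My 0.07
8.576419760283569
```

View pics/w_h.png

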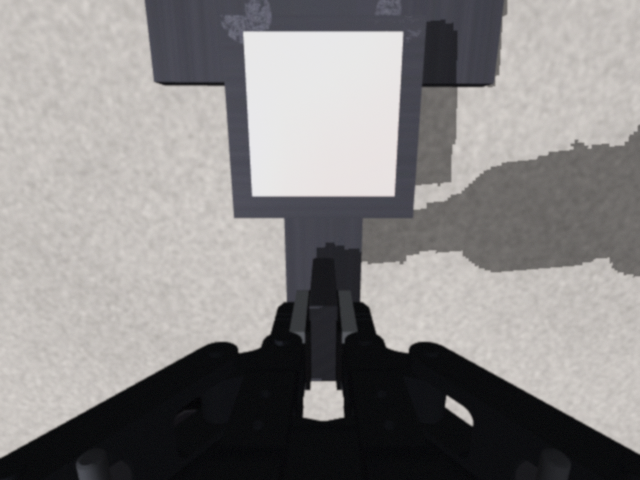

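The held tray is in line: the square's corners are at (245,31), (403,31), (394,196) and (252,197), and the sill's front corners at (157,82) and (493,85). I'll compute the alignment from these.

Run:
```python
from h import *
c=dict(np.load("w_h.npz"))
W=np.array([ray(c,p,77) for p in((245,31),(403,31),(394,196),(252,197))])
d=(W[0]+W[1]-W[2]-W[3]); e=W[0]+W[3]-W[1]-W[2]
r=W.mean(0)[:2]-MO
print("tray",r@ex,r@ey,"yaw rel",np.arctan2(d[1],d[0])-YA,np.arctan2(-e[0],e[1])-YA,np.linalg.norm(np.diff(W,axis=0),axis=1))
S=[ray(c,p,15) for p in((157,82),(493,85))]; a=S[0]-S[1]
m=(S[0]+S[1])[:2]/2-MO; print("sill front",m@ex,m@ey,np.linalg.norm(a),"yaw rel",np.arctan2(-a[0],a[1])-YA)
```

```text
tray -71.4130339137046 1.0141892741484444 yaw rel -0.004188998034305183 0.005544125420403986 [61.66095762 64.60138893 62.42093609]
sill front -49.94651336944748 0.12036718383064038 188.32075280145253 yaw rel -0.006343201219028885
```

Run:
```python
from h import *
robot.line_to(tcp(-57,0,95),feed=60)
robot.line_to(tcp(-57,0,54),feed=60); robot.wait(.2); st("pre")
print(robot.line_to(tcp(-57,0,42),feed=12,guard=2.5)); st("touch")
p=robot.current_eef_pos(); z=p[2]+.3
robot.line_to(tcp(-57,0,z),feed=10); robot.wait(.2); st("eased")
print(robot.line_to(tcp(-32,0,z),feed=20,guard=4)); robot.wait(.2); st("in")
```

```text
pre t10.3 tray x -56.6 y 0.0 z 54.4 | F x 0.6 y -0.4 z -1.2 Mz -0.03 My 0.07
True
touch t11.0 tray x -57.1 y -0.0 z 44.7 | F x -0.4 y 0.5 z 5.6 Mz 0.00 My -0.27
eased t11.5 tray x -56.8 y -0.0 z 45.1 | F x -0.8 y 0.2 z 3.0 Mz 0.01 My -0.29
True
in t12.6 tray x -38.9 y -0.1 z 45.2 | F x 0.7 y -0.1 z 2.3 Mz -0.02 My -0.54
```

Run:
```python
from h import *
z=45.4
robot.line_to(tcp(-39,0,z),feed=10); robot.wait(.2); st("up")
for x in (-35,-31,-27):
    g=robot.line_to(tcp(x,0,z),feed=15,guard=5); robot.wait(.1); st(str(g))
    if g: break
```

```text
up t13.0 tray x -39.1 y 0.0 z 45.3 | F x 1.7 y 0.6 z 0.6 Mz 0.05 My -0.44
True t13.3 tray x -38.5 y -0.0 z 45.3 | F x -0.2 y 0.1 z 5.1 Mz 0.01 My -0.26
```

```bash
cat >> h.py <<'E'
def F(n=5):
    v=[]
    for _ in range(n): v.append(np.r_[robot.current_ft_force(),robot.current_ft_torque()]); robot.wait(.02)
    v=np.array(v); m=v.mean(0)
    p=np.array(robot.current_eef_pos()); d=p[:2]-MO
    print("t%.1f x %.1f y %.1f z %.1f | F x %.1f y %.1f z %.1f sd %.1f M x %.2f y %.2f z %.2f"%(robot.current_time(),d@ex+80,d@ey,p[2],m[:2]@ex,m[:2]@ey,m[2],v[:,:3].std(0).max(),m[3:5]@ex,m[3:5]@ey,m[5]),flush=True)
    return np.array([m[:2]@ex,m[:2]@ey,m[2],m[5]])
E
python3 - <<'E'
from h import *
F(10)
for x in (-37,-35,-33):
    robot.line_to(tcp(x,0,45.4),feed=15,guard=8); f=F(5)
    if abs(f[0])>5: break
E
```

```text
t13.5 x -38.5 y -0.0 z 45.3 | F x -0.4 y 0.1 z 4.1 sd 0.7 M x 0.01 y -0.25 z 0.01
t13.8 x -37.3 y 0.0 z 45.3 | F x -1.5 y 0.1 z 4.5 sd 0.5 M x -0.01 y -0.06 z -0.01
t14.2 x -35.0 y -0.0 z 45.3 | F x -0.7 y 0.2 z 3.3 sd 0.5 M x -0.00 y -0.16 z -0.02
t14.6 x -32.9 y 0.0 z 45.3 | F x -0.5 y -0.2 z 2.1 sd 0.8 M x -0.02 y -0.20 z -0.02
```

Run:
```python
from h import *
x,y=-33.,0.; z=45.5
for k in range(20):
    g=robot.line_to(tcp(x+2.5,y,z),feed=15,guard=6)
    f=F(3)
    if g or abs(f[1])>1.8:
        if abs(f[1])>1.2:
            d=robot.current_eef_pos()[:2]-MO; x=float(d@ex)+80
            y+=np.sign(f[1])*min(1.5,max(.6,abs(f[1])*.3)); robot.line_to(tcp(x,y,z),feed=10,guard=8)
            print("shift y",y); f=F(3)
            if abs(f[1])>6: break
        elif f[0]<-4: print("blocked"); break
        else: x=float((robot.current_eef_pos()[:2]-MO)@ex)+80
    else: x+=2.5
    if x>-5: break
```

```text
t14.9 x -30.2 y 0.0 z 45.4 | F x 0.1 y -0.4 z 1.2 sd 0.6 M x -0.02 y -0.24 z 0.01
t15.3 x -27.7 y -0.0 z 45.5 | F x 0.1 y 0.4 z 0.3 sd 0.2 M x 0.01 y -0.28 z -0.03
t15.7 x -25.2 y 0.0 z 45.5 | F x 0.5 y -0.3 z 0.6 sd 0.6 M x -0.03 y -0.23 z -0.02
t16.0 x -22.7 y 0.0 z 45.5 | F x 0.8 y 0.3 z 0.2 sd 0.5 M x -0.05 y -0.26 z 0.01
t16.4 x -20.2 y 0.0 z 45.5 | F x 0.1 y 0.3 z 0.5 sd 0.5 M x -0.01 y -0.25 z -0.01
t16.8 x -17.7 y -0.0 z 45.5 | F x 0.5 y 0.1 z -0.3 sd 0.8 M x -0.02 y -0.27 z -0.01
t17.1 x -15.2 y 0.0 z 45.5 | F x 0.8 y -0.1 z 0.4 sd 0.6 M x -0.03 y -0.26 z -0.01
t17.5 x -13.3 y -0.4 z 45.5 | F x -2.4 y -1.6 z 2.7 sd 0.3 M x -0.28 y 0.13 z -0.08
t17.9 x -11.5 y -1.0 z 45.4 | F x -4.4 y -2.4 z 4.2 sd 0.6 M x -0.56 y 0.54 z -0.16
shift y -0.7292197938722252
t18.2 x -11.4 y -1.1 z 45.5 | F x -1.9 y -2.4 z 1.6 sd 0.5 M x -0.55 y 0.17 z -0.21
t18.4 x -10.9 y -1.7 z 45.3 | F x -0.2 y -0.5 z 4.5 sd 0.6 M x -0.03 y -0.41 z -0.07
t18.8 x -10.4 y -1.8 z 45.5 | F x -1.1 y -0.0 z 4.7 sd 0.7 M x -0.01 y -0.33 z -0.03
t19.0 x -9.6 y -2.1 z 45.6 | F x -1.1 y -1.0 z 5.3 sd 0.5 M x -0.08 y -0.40 z -0.06
t19.5 x -8.1 y -1.9 z 45.4 | F x -3.6 y -3.1 z 5.6 sd 0.5 M x -0.54 y 0.12 z -0.26
shift y -1.6619887931726087
t19.8 x -8.1 y -2.1 z 45.5 | F x -0.6 y -2.3 z 3.3 sd 0.2 M x -0.49 y -0.27 z -0.23
t20.2 x -6.0 y -2.2 z 45.5 | F x -2.6 y -3.5 z 4.8 sd 0.8 M x -0.69 y 0.06 z -0.27
shift y -2.700655161893331
t20.5 x -5.9 y -2.6 z 45.5 | F x -0.9 y -2.2 z 3.8 sd 0.8 M x -0.51 y -0.18 z -0.25
t20.8 x -3.2 y -2.6 z 45.5 | F x -1.1 y -2.1 z 3.1 sd 0.7 M x -0.41 y -0.23 z -0.21
shift y -3.335516412028089
t21.1 x -3.1 y -3.0 z 45.5 | F x -1.1 y -1.0 z 3.3 sd 0.4 M x -0.18 y -0.23 z -0.09
```

Run:
```python
from h import *
z=45.6
print(robot.line_to(tcp(-3,-8,z),feed=6,guard=3)); F(5); yl=float((robot.current_eef_pos()[:2]-MO)@ey)
print(robot.line_to(tcp(-3,yl+6,z),feed=6,guard=3)); F(5); yr=float((robot.current_eef_pos()[:2]-MO)@ey)
y=(yl+yr)/2; print(yl,yr,y)
robot.line_to(tcp(-3,y,z),feed=10); F(5)
```

```text
True
t21.9 x -2.9 y -6.4 z 45.4 | F x -1.2 y 0.2 z 3.1 sd 0.7 M x 0.09 y -0.28 z 0.07
True
t22.7 x -2.8 y -2.9 z 45.5 | F x -0.2 y -0.9 z 2.6 sd 0.5 M x -0.00 y -0.30 z -0.07
-6.438309580090752 -2.9105912756435828 -4.674450427867168
t23.1 x -2.9 y -4.3 z 45.6 | F x 0.4 y 1.2 z 1.8 sd 0.6 M x 0.26 y -0.45 z 0.12
```

Run:
```python
from h import *
x,y=-3.,-4.6; z=45.7
for k in range(25):
    g=robot.line_to(tcp(x+3,y,z),feed=20,guard=6)
    f=F(3); x=float((robot.current_eef_pos()[:2]-MO)@ex)+80
    if abs(f[1])>1.8:
        y+=np.sign(f[1])*.5; robot.line_to(tcp(x,y,z),feed=10,guard=8); print("y",y)
    if f[0]<-4 or abs(f[1])>6: print("stop?"); break
    if x>31: break
```

```text
t23.4 x 0.2 y -4.7 z 45.6 | F x 0.1 y 0.9 z 1.4 sd 0.6 M x 0.17 y -0.33 z 0.07
t23.8 x 3.5 y -4.8 z 45.7 | F x 0.2 y 0.2 z 0.4 sd 0.6 M x 0.05 y -0.35 z -0.04
t24.1 x 6.8 y -4.6 z 45.7 | F x 0.6 y -0.2 z 0.8 sd 0.6 M x 0.03 y -0.39 z -0.01
t24.5 x 10.2 y -4.6 z 45.7 | F x 0.6 y 0.0 z 0.9 sd 0.5 M x 0.03 y -0.40 z -0.01
t24.9 x 13.5 y -4.6 z 45.7 | F x 0.6 y 0.4 z 0.7 sd 0.6 M x 0.06 y -0.37 z 0.01
t25.2 x 16.9 y -4.6 z 45.7 | F x 0.7 y 0.4 z 0.9 sd 0.6 M x 0.07 y -0.33 z 0.01
t25.6 x 20.2 y -4.6 z 45.7 | F x 0.5 y -0.1 z 1.0 sd 0.4 M x 0.05 y -0.36 z -0.01
t26.0 x 23.5 y -4.6 z 45.7 | F x 0.3 y 0.4 z 0.5 sd 1.1 M x 0.03 y -0.34 z -0.02
t26.3 x 26.9 y -4.6 z 45.7 | F x 0.5 y 0.1 z 0.9 sd 0.5 M x 0.05 y -0.38 z 0.01
t26.7 x 30.2 y -4.6 z 45.7 | F x 1.0 y 0.5 z 0.7 sd 0.6 M x 0.04 y -0.39 z -0.01
t27.1 x 33.5 y -4.6 z 45.7 | F x 0.4 y -0.2 z 0.9 sd 0.5 M x 0.03 y -0.38 z -0.02
```

Smooth and free of side forces. Next I advance slowly to the stop.

Run:
```python
from h import *
x,y=33.5,-4.6; z=45.7
for k in range(20):
    g=robot.line_to(tcp(x+1.5,y,z),feed=10,guard=5)
    f=F(3); x=float((robot.current_eef_pos()[:2]-MO)@ex)+80
    if g or f[0]<-3 or abs(f[1])>4: print("stop?",g); break
    if x>54: break
```

```text
t27.4 x 35.0 y -4.6 z 45.7 | F x -0.9 y 0.2 z 2.0 sd 0.6 M x 0.05 y -0.21 z 0.02
t27.8 x 36.6 y -4.6 z 45.7 | F x -0.5 y 0.2 z 1.6 sd 0.6 M x 0.05 y -0.20 z 0.00
t28.1 x 38.2 y -4.6 z 45.7 | F x -0.2 y 0.3 z 1.5 sd 0.4 M x 0.05 y -0.20 z -0.03
t28.4 x 38.2 y -4.7 z 45.5 | F x -0.8 y 0.1 z 4.4 sd 0.4 M x 0.13 y -0.30 z 0.04
stop? True
```

Run:
```python
from h import *
x,y=38.2,-4.6; z=45.7
for k in range(4):
    g=robot.line_to(tcp(x+1.2,y,z),feed=8,guard=5); print(g)
    f=F(4); x=float((robot.current_eef_pos()[:2]-MO)@ex)+80
```

```text
False
t28.9 x 38.1 y -4.7 z 45.6 | F x -4.8 y -0.0 z 6.3 sd 0.4 M x 0.05 y 0.30 z 0.09
False
t29.2 x 38.1 y -4.7 z 45.6 | F x -4.2 y 0.4 z 6.4 sd 0.7 M x 0.07 y 0.23 z 0.08
False
t29.5 x 38.2 y -4.7 z 45.6 | F x -4.3 y -0.3 z 6.1 sd 0.2 M x 0.08 y 0.22 z 0.06
False
t29.8 x 38.2 y -4.7 z 45.6 | F x -4.9 y 0.1 z 6.1 sd 0.3 M x 0.05 y 0.30 z 0.07
```

Run:
```python
from h import *
x,y,z=38.2,-4.6,45.6
robot.line_to(tcp(x+.6,y+.8,z),feed=8,guard=6); F(4)
robot.line_to(tcp(x+.6,y-.8,z),feed=8,guard=6); F(4)
robot.line_to(tcp(x+2.2,y,z),feed=6,guard=9); F(4)
robot.line_to(tcp(x+.4,y,z),feed=8); F(4)
robot.set_gripper(40); F(4)
c=cap("wrist"); cv2.imwrite("pics/w_e.png",c["frame"][:,:,::-1]); np.savez("w_e.npz",**{k:c[k] for k in("fx","fy","cx","cy","M","O")})
```

```text
t30.1 x 38.1 y -4.3 z 45.6 | F x -3.5 y -0.5 z 5.4 sd 0.7 M x -0.06 y 0.05 z -0.01
t30.6 x 38.2 y -4.9 z 45.6 | F x -3.4 y 0.4 z 5.6 sd 0.7 M x 0.23 y 0.02 z 0.10
t31.1 x 38.1 y -4.8 z 45.3 | F x -7.3 y -0.5 z 8.1 sd 0.4 M x 0.05 y 0.79 z 0.11
t31.5 x 38.1 y -4.7 z 45.4 | F x -2.8 y -0.3 z 4.0 sd 0.7 M x 0.02 y 0.15 z 0.04
t32.0 x 38.6 y -4.5 z 45.5 | F x 0.2 y 0.3 z 0.2 sd 0.7 M x -0.00 y -0.03 z 0.00
```

View pics/w_e.png

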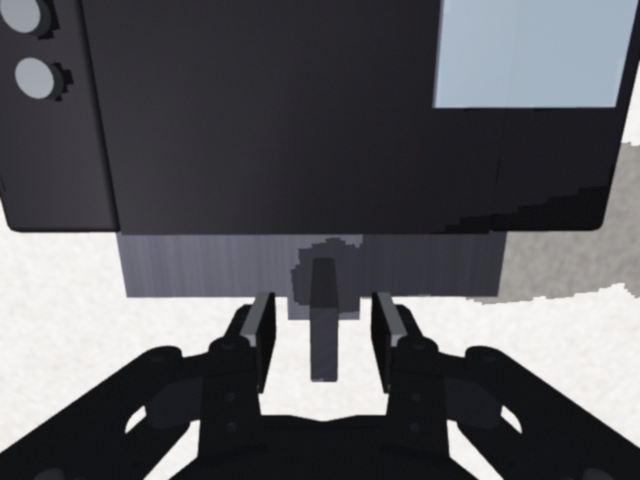

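The wrist view shows the fin free between the open fingers: its top spans (311–337, 258–381), the tongue's end is at row 319 and the sill's front edge at row 297. I'll compute how deep the tray is.

Run:
```python
from h import *
c=dict(np.load("w_e.npz"))
def P(p,z):
    w=ray(c,p,z)[:2]-MO; return np.round([w@ex,w@ey],1)
print("sill front",P((127,297),15),P((500,296),15)," tongue end",P((288,319.5),23),P((360,319.5),23)," fin",[P(q,75) for q in((312,258),(334,258),(311,381),(337,381))])
```

```text
sill front [-49.2  95.8] [-49.7 -95.6]  tongue end [-58.1  12.8] [-58.4 -23.1]  fin [array([-7.5, -1.3]), array([-7.5, -8.4]), array([-54.5,  -0.3]), array([-54.6,  -9.7])]
```

Run:
```python
from h import *
robot.line_to(tcp(-7,-4.6,45.6),feed=60); robot.set_gripper(0,20); 
robot.line_to(tcp(-7,-4.6,38),feed=40); robot.wait(.2); F(4)
x=-7.; 
g=robot.line_to(tcp(5,-4.6,38),feed=25,guard=5); F(3); x=5. if not g else -7
for k in range(12):
    if g: break
    g=robot.line_to(tcp(x+1.5,-4.6,38),feed=10,guard=4); f=F(3); x+=1.5
    if g or f[0]<-3: break
```

```text
t34.0 x -6.9 y -4.6 z 38.1 | F x 0.0 y 0.1 z 0.6 sd 0.6 M x 0.01 y -0.04 z 0.01
t34.7 x 4.7 y -4.6 z 37.9 | F x -0.5 y 0.0 z 0.4 sd 0.6 M x 0.01 y -0.06 z -0.02
t35.1 x 6.5 y -4.6 z 38.0 | F x 0.1 y 0.2 z 0.3 sd 0.6 M x -0.01 y 0.01 z -0.01
t35.4 x 8.0 y -4.6 z 38.0 | F x -0.4 y 0.1 z -0.0 sd 0.6 M x -0.02 y -0.01 z -0.00
t35.8 x 9.5 y -4.6 z 38.0 | F x 0.3 y 0.7 z -0.1 sd 0.5 M x 0.00 y -0.03 z -0.00
t36.1 x 11.0 y -4.6 z 38.0 | F x 0.0 y -0.0 z 0.1 sd 0.7 M x 0.02 y -0.04 z 0.01
t36.5 x 12.5 y -4.6 z 38.0 | F x -0.1 y -0.2 z -0.6 sd 0.7 M x 0.01 y -0.03 z -0.01
t36.8 x 13.4 y -4.7 z 37.8 | F x -3.0 y 0.2 z 1.3 sd 0.6 M x -0.00 y 0.48 z -0.01
t37.1 x 12.5 y -4.6 z 37.0 | F x -0.0 y -0.0 z -0.4 sd 0.9 M x 0.01 y 0.01 z 0.01
```

Run:
```python
from h import *
robot.line_to(tcp(12.4,-4.6,38),feed=10); F(3)
for x in (13.4,14.4,15.4):
    robot.line_to(tcp(x,-4.6,38),feed=5,guard=8); f=F(4)
    if f[0]<-4.5: break
robot.line_to(tcp(12,-4.6,38),feed=10); F(3)
robot.line_to(tcp(-10,-4.6,38),feed=50); robot.line_to(tcp(-10,-4.6,100),feed=80)
robot.wait(.3); F(3)
c=cap("wrist"); cv2.imwrite("pics/w_f.png",c["frame"][:,:,::-1]); np.savez("w_f.npz",**{k:c[k] for k in("fx","fy","cx","cy","M","O")})
```

```text
t37.4 x 12.5 y -4.6 z 38.0 | F x -0.0 y -0.2 z 0.2 sd 0.6 M x -0.02 y 0.01 z -0.04
t37.8 x 13.1 y -4.6 z 37.9 | F x -1.1 y 0.2 z 0.6 sd 0.4 M x 0.02 y 0.19 z -0.01
t38.3 x 13.1 y -4.6 z 37.8 | F x -5.1 y -0.2 z 3.6 sd 0.4 M x 0.02 y 0.95 z 0.02
t38.7 x 12.7 y -4.5 z 38.2 | F x 0.5 y -0.1 z -0.2 sd 0.7 M x 0.01 y -0.02 z -0.02
t40.6 x -10.2 y -4.6 z 99.6 | F x 0.2 y 0.2 z -0.4 sd 0.4 M x 0.00 y -0.05 z -0.00
```

View pics/w_f.png

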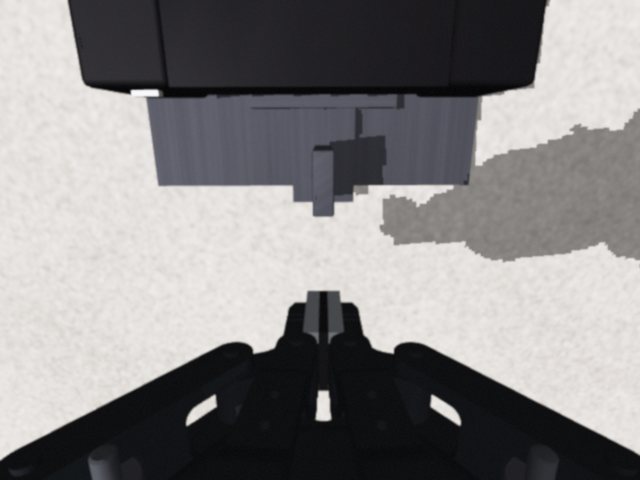

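The tray is square in the mouth: the pan's rear edge is level at row 107, the fin is free at (323,180), and it met a rigid stop at the same depth twice. The robot is clear, so I'm handing in.

```bash
python3 -c "
from station import robot
print(robot.finish_job())"
```

```text
the job is handed in; nothing more can be done
None
```

I slid the tray into the analyser bay until it met a rigid stop, released it with the gripper clear, and handed the job in at about 41 s; measured wrist forces stayed under about 10 N, but the seat switch can't be read, so "home" rests on the firm stop met at the same depth twice and the camera views.

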